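# Snap the right lid onto the cup tub

### The arm

A 7-joint arm with a two-finger parallel gripper is mounted at the origin on the work surface. World frame = base frame: x ahead of the robot, y to its left, z up, the work surface at z = 0. Lengths are in m, angles in rad, forces in N, time in s.
With the tool pointing down it reaches from about 0.425 to 0.875 m from the base axis. Payload 4.7 kg.
Tool frame: the origin (TCP) lies midway between the tips of the shut fingers; the grasp point (between the pads) lies 19 mm behind it; z points along the fingers, y is the direction in which the jaws open and shut (so a half turn about z gives the same grasp; the last joint's range is limited). The gripper opens to 87 mm and grips with 3 to 60 N. Pads are 19 mm wide; open, the fingers measure 117 mm over their backs; the gripper's body (75 mm by 190 mm) begins 51 mm behind the grasp point.
Start: joints at [1.259, 0.321, -0.07, 1.45, 0.023, 1.371, -0.057], TCP at [0.208, -0.616, 0.223] pointing down, gripper open.
Joint ranges: [-2.86, 2.86], [-0.3, 2.09], [-1.38, 1.24], [0.06, 2.45], [-1.56, 4.7], [0.09, 2.05], [-2.69, 2.69]. Speed limits (rad/s): [2.57, 2.57, 3.14, 3.14, 3.14, 3.14, 3.14].

### API

Orientations are given as a rotation vector (axis times angle).
In Python, from bench import get_state, eyes, job gives the robot as it stands. The module is installed in compiled form; this text tells all that it offers.
- The arm moves only by the shell command python3 -m jog 'ROWS' [FORCE]. ROWS is JSON, a list that holds one entry, the list of rows, each a list of 5 numbers: the opening, from 0 (shut) to 1 (fully open), then the shift along the tool's x, y, z in units of 40 mm (1.0 is 40 mm), then the turn about the tool's z in units of 5 degrees (1.0 is 5 degrees). In form: [[[jaw, dx, dy, dz, turn], ...]]. A call has 1 to 10 rows; each row shifts and turns the commanded pose from where the row before left it, along the tool's axes as they then stand; what a row does not reach is not made up. A row lasts 1/8 s, in which the tool goes at most 62.5 mm and 10.7 degrees, less where a joint would pass 70% of its speed; a pose out of reach is approached as far as the arm can. A call is refused whole if a number of a shift passes 1 or a number of a turn 1, either way. A call with a gripper value outside its range is refused whole. The fingers move at their own pace and stop on an object; FORCE is the grip in N (left out, the last holds). Time passes only in rows, so rows that do not move let the fingers close. It gives the time, the measured TCP pose, the force and the opening at its end, in the units of the state.
- get_state(): the state, without advancing time (a new reading comes with each control period).
- eyes.get_image(name): name is "scene" or "top" or "wrist"; returns (picture, depth): 420x560x3 uint8, red, green, blue; 420x560 float32, m along the optical axis (not along the pixel's ray), 0 where there is no reading.
- eyes.camera_params(name): a dict with "camera_matrix" (3x3 intrinsics, pixels), "pose" (4x4, takes a point from camera to world coordinates); the wrist camera has in their place "mount" (4x4, takes a point from camera to tool coordinates, whose origin is the TCP and whose axes are the flange's). Camera axes: x right, y down, z forward; pixel columns grow to the right and rows downward; lengths in m; the calibration is good to about 2 mm. The wrist camera is an equidistant fisheye: a pixel r from the principal point sees the ray r / f radians off the axis. A picture is of the moment at which its call begins: read the wrist's pose just before it. camera_params takes no time and is no camera call.
- job.close_job(): hands the job in, once; it reports no verdict.
The state is a dict: "time": time; "joint_positions": joint angles; "qd": joint speeds; "joint_torque": joint torques, N m; "position": TCP position; "tool_rot": TCP orientation; "ft_force": force on the tool from outside, world axes, zero at the start; "torque": the same for the moment, N m; "grip_width": opening from 0.0 (shut) to 1.0 (fully open).
Only numpy, scipy, OpenCV 4.12 (cv2) and the standard library are available. Lean on these libraries where they do the work, as an engineer would, in place of code of your own. Each camera call takes 0.05 s, during which the arm holds its last target. There are 200 camera calls.

### The job

Close the open white tub of tasting cups: take the one of the three grey lids that fits it, set it squarely on the rim and press it down until the clips at both ends have snapped under the rim and the lid is fully home all round. Leave the closed tub standing on the counter, let go of the lid, and leave the other lids and the rest of the counter as they are.

Things in the scene. Friction and masses are not known exactly. Their poses are not given: they have to be found in the camera images.
- tub_rim (a point): Centre of the mouth of the open white tub, level with its rim's top, 70 mm above its underside. The tub is loose (about 0.3 kg) on the counter, 150 mm along x by 104 mm along y over the rim, z up; cups lie inside below the rim. The rim is a round bead 5 mm thick, standing 3 mm out from the walls. The lid is home when its plate's underside lies on the rim: its grip point 25 mm above this one.
- lid_medium_grip (a point): Grip point of the medium lid, the one that fits: grey, about 0.1 kg, 163 mm along x by 117 mm along y, z up; a 3 mm plate on a 16 mm skirt with flared foot, which fits over the rim with 1.75 mm play a side, either way round. Bridge handle: bar 70 mm along x, 14 wide, 16 to 30 mm above the plate. The point is in the bar, on the lid's middle, 22 mm above the plate's top, 41 mm above the skirt's foot.
- clip_a (a joint): Outward bend (rad, 0 at rest) of the springy clip, 42 mm wide, in the middle of the medium lid's short end at x = +79 mm. Its hook must snap past the tub's rim. Set down unpressed, the hooks lie on the rim and the lid stands about 8 mm too high; pressing straight down on the lid with about 10 to 20 N snaps both ends, and the clips spring back to 0.
- clip_b (a joint): The same for the clip at the other short end of the medium lid, x = -79 mm.
- lid_large_grip (a point): Grip point of the large lid, which does not fit this tub: the same grey make and handle, 204 mm along x by 154 mm along y; the point lies as on the medium lid. To be left alone.
- lid_small_grip (a point): Grip point of the small lid, which does not fit this tub: the same grey make and handle, 126 mm along x by 90 mm along y; the point lies as on the medium lid. To be left alone.
- scoop: Ice cream scoop lying on the counter near the robot, about 210 mm long along its x, 54 mm wide, 27 mm high; origin on the counter under its middle. Bystander.
- spatula: Spatula lying flat, 200 mm long along its x, under 40 mm high; origin on the counter under its middle. Bystander.
- cup_stack: Upright stack of nested paper cups, 71 mm across, 74 mm high; origin at the centre of its underside. Bystander.
- topping_bowl: Small steel bowl, 96 mm across, 45 mm high; origin at the centre of its underside. Bystander.
- shaker: Steel topping shaker with a domed cap, 58 mm across, 77 mm high, standing; origin at the centre of its underside. Bystander.
There are look-alikes about, which are no part of the job. Leave any turquoise look-alike of the part that bears lid_medium_grip alone. What is shaped like the part that bears tub_rim but turquoise is not meant.

How it is judged:
At the end, for the whole second after the job is handed in: The medium lid is snapped fully home on the tub: its plate lies within 3 mm of the rim, level with it within 0.03 rad, centred within 6 mm and square within 0.08 rad; the tub stands upright (within 0.08 rad) on the counter (z of lid_medium_grip in the frame of tub_rim between 0.022 and 0.028 m and horizontal distance between lid_medium_grip and tub_rim below 0.006 m and angle between the z axis of lid_medium_grip and the z axis of tub_rim, either way round below 0.03 rad and angle between the x axis of lid_medium_grip and the x axis of tub_rim, either way round below 0.08 rad and angle between tub_rim's own z axis and vertical below 0.08 rad and height (world z) of tub_rim between 0.066 and 0.074 m); the robot touches nothing.
It fails at once if another lid was moved by more than 50 mm (distance of any of lid_large_grip, lid_small_grip from where it was at the start of the episode above 0.05 m).
It fails at once if something else on the counter was moved by more than 50 mm, or the shaker or cup stack was tipped over (distance of any of scoop, spatula, cup_stack, topping_bowl, shaker from where it was at the start of the episode above 0.05 m or angle between any of shaker, cup_stack's own z axis and vertical above 0.6 rad).
It fails at once if the tub was tipped (angle between tub_rim's own z axis and vertical above 0.5 rad).
It also fails if it takes over 42 s, if anything falls off the work surface, if the arm or the gripper's body presses on something with over 40 N, if the wrist force passes 120 N, or if a joint passes its speed limit or range.

## Working session

There is one attempt and no reset: what is moved stays moved. The work goes in short steps, Python scripts to look and compute and a shell command to move; the robot and the scene stay as the last step left them, time stands still between calls to the robot, and variables do not carry over. Pictures are saved under pics/ and viewed, about 8 in all and at most 12, crops included, and the job is handed in when it is done.

```bash
mkdir -p pics; cat > h.py <<'E'
import numpy as np, cv2
from bench import get_state, eyes, job
from scipy.spatial.transform import Rotation as R
def pts(name):
    im,d=eyes.get_image(name); p=eyes.camera_params(name); K=np.array(p["camera_matrix"]); T=np.array(p["pose"])
    v,u=np.mgrid[:420,:560]
    P=np.stack([(u-K[0,2])/K[0,0]*d,(v-K[1,2])/K[1,1]*d,d],-1)@T[:3,:3].T+T[:3,3]
    P[d==0]=np.nan
    return im,P
E
python3 - <<'E'
from h import *
s=get_state();print(s)
for n in("top","scene"):
    im,P=pts(n); np.savez("/tmp/"+n,im=im,P=P); cv2.imwrite(f"pics/{n}0.png",im[:,:,::-1])
    print(np.array(eyes.camera_params(n)["pose"]).round(3))
print(np.array(eyes.camera_params("wrist")["mount"]).round(4))
E
```

```text
{'time': 0.0, 'joint_positions': array([ 1.25912908,  0.32179392, -0.07009047,  1.45169768,  0.02259887,
        1.37079506, -0.05691047]), 'qd': array([-0.00023523, -0.00091458, -0.00027924, -0.00115026, -0.00124796,
       -0.00033315,  0.00122393]), 'joint_torque': array([ 7.27543738e-04, -4.91284096e+01, -4.03586207e-01, -3.12532425e+01,
       -6.39189966e-02,  4.38356667e-02,  1.68796796e-04]), 'position': array([ 0.20779872, -0.61529395,  0.22146906]), 'tool_rot': array([-3.09816432e+00, -5.09192065e-01,  6.35277762e-04]), 'ft_force': array([-0.48557154,  0.05832159,  0.23607037]), 'torque': array([ 0.03626944, -0.02481224, -0.03913006]), 'grip_width': 1.0002180892148629}
[[ 0.017 -0.995  0.097  0.308]
 [-1.    -0.018 -0.004  0.009]
 [ 0.006 -0.097 -0.995  1.276]
 [ 0.     0.     0.     1.   ]]
[[ 0.31   0.61  -0.729  1.424]
 [ 0.95  -0.21   0.229 -0.291]
 [-0.014 -0.764 -0.645  0.948]
 [ 0.     0.     0.     1.   ]]
[[ 4.000e-04 -9.531e-01 -3.025e-01  8.200e-02]
 [ 1.000e+00  3.000e-04  3.000e-04 -4.000e-04]
 [-2.000e-04 -3.025e-01  9.531e-01 -1.612e-01]
 [ 0.000e+00  0.000e+00  0.000e+00  1.000e+00]]
```

View pics/top0.png

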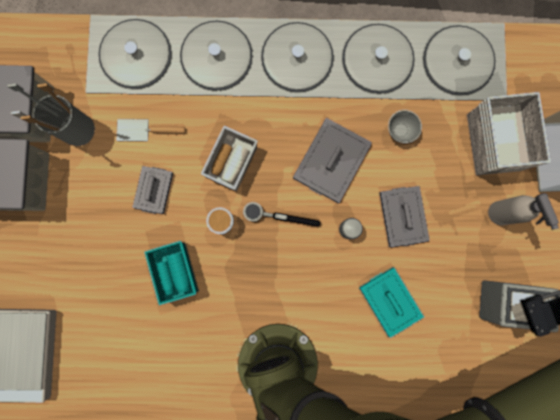

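View pics/scene0.png

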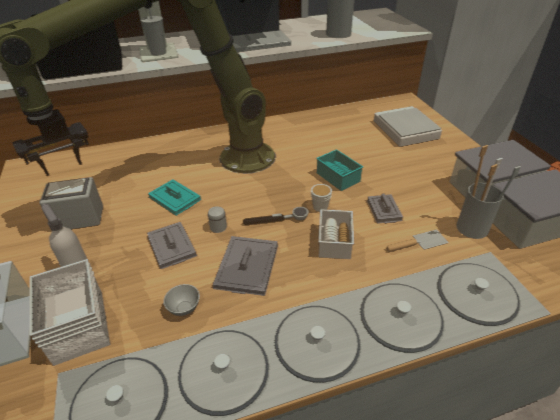

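The top view shows the medium lid at about (405,217), the large one at (333,160), the small one at (153,190) and the white tub at (230,158). The turquoise pair is at (391,301) and (172,272). Next I measure the lid and the tub.

```bash
python3 - <<'E'
from h import *
def rect(Q): 
    (c,s,a)=cv2.minAreaRect((Q[:,:2]*1000).astype(np.float32)); return np.round(c,1),np.round(s,1),round(a,1)
for n in("top","scene"):
    f=np.load(f"/tmp/{n}.npz");P=f["P"];im=f["im"]
    if n=="top": M=P[217,405]; T=P[158,230]; print("approx",M,T)
    def near(c,r): return np.hypot(P[...,0]-c[0],P[...,1]-c[1])<r
    m=near(M,.115); z=P[...,2]
    hs=im.astype(int); grey=(hs.max(-1)-hs.min(-1)<30)
    for nm,k in (("plate",m&(z>.010)&(z<.03)&grey),("handle",m&(z>.038)&(z<.06)&grey),):
        k=cv2.morphologyEx(k.astype(np.uint8),cv2.MORPH_OPEN,np.ones((2,2),np.uint8))
        l,lab,st,_=cv2.connectedComponentsWithStats(k)
        j=1+st[1:,4].argmax();Q=P[lab==j];print(n,nm,len(Q),rect(Q),np.median(Q[:,2]))
    k=near(T,.11)&(z>.060)&(z<.085)
    l,lab,st,_=cv2.connectedComponentsWithStats(k.astype(np.uint8)); j=1+st[1:,4].argmax();Q=P[lab==j]
    print(n,"tub",len(Q),rect(Q),np.percentile(Q[:,2],[10,50,90]))
E
```

```text
approx [ 0.41160019 -0.35235775  0.01971317] [0.56669894 0.14429113 0.04431085]
top plate 2017 (array([nan, nan]), array([0., 0.]), 0.0) nan
top handle 135 (array([ 412.9, -359.6]), array([68. , 25.5]), 8.9) 0.047335292340935586
top tub 422 (array([563.5, 143.4]), array([104.8, 149.7]), 66.6) [0.06451086 0.06837546 0.07147572]
scene plate 1184 (array([ 421.2, -350. ]), array([160.3, 103.6]), 14.6) nan
scene handle 79 (array([ 411.1, -352.9]), array([88.7, 17.3]), 8.1) 0.04669069521532554
scene tub 288 (array([566.4, 142.6]), array([103.9, 155.7]), 66.4) [0.06234457 0.06717463 0.06997668]
```

The lid is at about (0.412, -0.356), bar heading +9°. The tub is at (0.565, 0.143), heading -23.5°. I'll move above the lid.

```bash
python3 -m jog '[[[1,0.86,-0.56,0,0],[1,0.86,-0.56,0,0],[1,0.86,-0.56,0,0],[1,0.86,-0.56,0,0],[1,0.86,-0.56,0,0],[1,0.86,-0.56,0,0],[1,0.86,-0.56,0,0],[1,0.86,-0.56,0,1],[1,0,0,0,1],[1,0,0,0,0]]]' 60
cat >> h.py <<'E'
def wrist(z, fn=None):
    s=get_state(); im,d=eyes.get_image("wrist"); p=eyes.camera_params("wrist")
    K=np.array(p["camera_matrix"]); M=np.array(p["mount"]); r=R.from_rotvec(s["tool_rot"]).as_matrix()
    v,u=np.mgrid[:420,:560]; a=(u-K[0,2])/K[0,0]; b=(v-K[1,2])/K[1,1]; th=np.hypot(a,b)+1e-9
    ray=np.stack([np.sin(th)*a/th,np.sin(th)*b/th,np.cos(th)],-1)
    P=ray/ray[...,2:]*d[...,None]
    P=(P@M[:3,:3].T+M[:3,3])@r.T+s["position"]; P[d==0]=np.nan
    D=ray@M[:3,:3].T@r.T; C=r@M[:3,3]+s["position"]
    if fn: cv2.imwrite(fn,im[:,:,::-1])
    on=lambda uv,z:C+D[int(uv[1]),int(uv[0])]*(z-C[2])/D[int(uv[1]),int(uv[0]),2]
    h=np.degrees(np.arctan2(r[1,0],r[0,0]))
    return s,im,P,on,h,r
E
python3 - <<'E'
from h import *
s,im,P,on,h,r=wrist(0,"pics/w1.png"); np.savez("/tmp/w1",im=im,P=P)
print(s["position"],h,r[:,2],s["joint_positions"].round(2))
z=P[...,2]; n=np.hypot(P[...,0]-.412,P[...,1]+.356)<.06
k=n&(z>.042)&(z<.056); Q=P[k]; print(len(Q),cv2.minAreaRect((Q[:,:2]*1000).astype(np.float32)),np.median(Q[:,2]))
E
```

```text
time: 1.35
position: [0.4113, -0.3576, 0.2222]
tool_rot: [-3.132, -0.24, 0.001]
ft_force: [-0.7, -0.9, 0.5]
grip_width: 1.0
[ 0.4113292  -0.3576027   0.22217985] 8.767382629774032 [-7.62384817e-04  1.30119103e-04 -9.99999701e-01] [ 0.92  0.11 -0.28  1.71  0.03  1.33 -0.78]
824 ((416.4356689453125, -353.99822998046875), (68.95747375488281, 13.871353149414062), 8.952624320983887) 0.04752112142113195
```

View pics/w1.png

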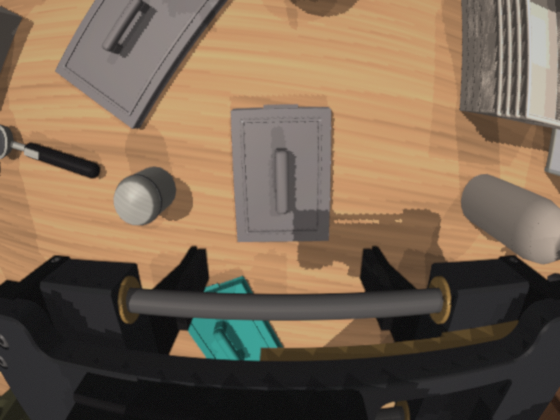

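The wrist view shows the medium lid centred at (281,175), with the bar aligned to the tool. The offset is about +5.6 mm along x and -2.8 mm along y. Descending and gripping.

```bash
python3 -m jog '[[[1,0.14,-0.07,0.9,0],[1,0,0,0.9,0],[1,0,0,0.9,0],[1,0,0,0.9,0],[1,0,0,0.7,0],[1,0,0,0.3,0],[1,0,0,0.3,0],[1,0,0,0,0],[0,0,0,0,0],[0,0,0,0,0]]]' 60
python3 -m jog '[[[0,0,0,0,0],[0,0,0,0,0],[0,0,0,0,0],[0,0,0,0,0],[0,0,0,-0.25,0],[0,0,0,-0.5,0],[0,0,0,-1,0],[0,0,0,-1,0],[0,0,0,-1,0],[0,0,0,-1,0]]]'
```

```text
time: 2.65
position: [0.4171, -0.3548, 0.0275]
tool_rot: [3.131, 0.237, 0.002]
ft_force: [0.1, 0.4, 0.5]
grip_width: 0.854
time: 3.9
position: [0.4165, -0.3543, 0.2188]
tool_rot: [3.132, 0.238, 0.001]
ft_force: [1.2, -0.2, -0.3]
grip_width: 0.004
```

The fingers hadn't finished closing before the lift, so the lid stayed put. I'll check where it is now.

```bash
python3 - <<'E'
from h import *
s,im,P,on,h,r=wrist(0,"pics/w2.png")
z=P[...,2]; n=np.hypot(P[...,0]-.416,P[...,1]+.355)<.06
k=n&(z>.042)&(z<.056); Q=P[k]; print(s["position"],h,len(Q),cv2.minAreaRect((Q[:,:2]*1000).astype(np.float32)),np.median(Q[:,2]))
E
python3 -m jog '[[[1,0,0,0,0],[1,0,0,0,0],[1,0,0,0,0],[1,0,0,0,0],[1,0,0,0,0],[1,0,0,0,0],[1,0,0,0,0],[1,0,0,0,0]]]'
```

```text
[ 0.41651679 -0.35426392  0.21876329] 8.676555874188235 829 ((416.4329833984375, -353.8822937011719), (68.720703125, 13.719125747680664), 8.955544471740723) 0.047553989581633926
time: 4.95
position: [0.4165, -0.3544, 0.2166]
tool_rot: [3.133, 0.237, -0.0]
ft_force: [0.2, 1.2, -0.4]
grip_width: 0.832
```

View pics/w2.png

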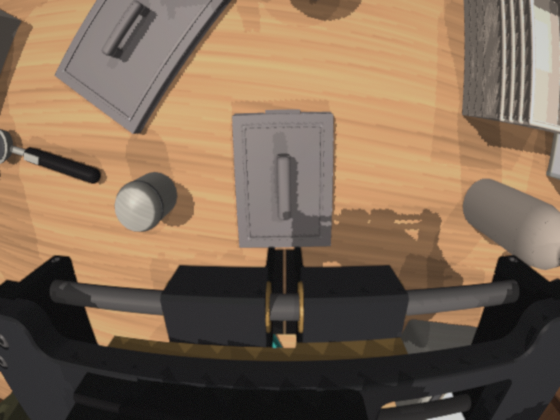

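The lid hasn't moved (bar at (283,187)). I'll go down again and let the jaws close fully.

```bash
python3 -m jog '[[[1,0,0,0.9,0],[1,0,0,0.9,0],[0.6,0,0,0.9,0],[0.6,0,0,0.9,0],[0.6,0,0,0.7,0],[0.6,0,0,0.45,0],[0.6,0,0,0,0],[0,0,0,0,0],[0,0,0,0,0],[0,0,0,0,0]]]' 60
python3 -m jog '[[[0,0,0,0,0],[0,0,0,0,0],[0,0,0,0,0],[0,0,0,0,0],[0,0,0,0,0],[0,0,0,0,0]]]'
```

```text
time: 6.2
position: [0.417, -0.3548, 0.0275]
tool_rot: [3.131, 0.237, 0.002]
ft_force: [0.6, 0.9, 0.3]
grip_width: 0.345
time: 6.95
position: [0.4166, -0.3544, 0.0268]
tool_rot: [3.132, 0.237, 0.0]
ft_force: [0.1, -0.0, 4.2]
grip_width: 0.154
```

Gripped (0.154 ≈ 13.4 mm). Lifting and carrying to just short of the tub, so the wrist camera can see it.

```bash
python3 -m jog '[[[0,0,0,-0.3,0],[0,0,0,-0.7,0],[0,0,0,-1,0],[0,0,0,-1,0],[0,0,0,-1,0],[0,0,0,-0.75,0],[0,0.54,-0.84,0,0],[0,0.54,-0.84,0,0],[0,0.54,-0.84,0,0],[0,0.54,-0.84,0,0]]]'
python3 -m jog '[[[0,0.54,-0.84,0,0],[0,0.54,-0.84,0,0],[0,0.54,-0.84,0,0],[0,0,0,0,1],[0,0,0,0,1],[0,0,0,0,1],[0,0,0,0,1],[0,0,0,0,1],[0,0,0,0,1],[0,0,0,0,0.4]]]'
python3 -m jog '[[[0,-0.56,-0.74,0,0],[0,-0.56,-0.74,0,0],[0,-0.56,-0.74,0,0],[0,-0.56,-0.74,0,0],[0,-0.56,-0.74,0,0],[0,-0.56,-0.74,0,0],[0,-0.56,-0.74,0,0],[0,-0.56,-0.74,0,0],[0,0,0,0,0],[0,0,0,0,0]]]'
python3 - <<'E'
from h import *
s,im,P,on,h,r=wrist(0,"pics/w3.png"); np.savez("/tmp/w3",im=im,P=P)
print(s["position"],h,s["grip_width"],s["joint_positions"].round(2))
z=P[...,2]; n=np.hypot(P[...,0]-.565,P[...,1]-.143)<.1
k=n&(z>.063)&(z<.080); Q=P[k]; print(len(Q),cv2.minAreaRect((Q[:,:2]*1000).astype(np.float32)),np.percentile(Q[:,2],[10,50,90]))
# tub seen again from the lid-free top camera
im,P=pts("top"); cv2.imwrite("pics/top1.png",im[:,:,::-1])
E
```

```text
time: 8.2
position: [0.4819, -0.2073, 0.2168]
tool_rot: [3.132, 0.237, 0.0]
ft_force: [-0.8, 0.5, -0.8]
grip_width: 0.157
time: 9.45
position: [0.5303, -0.0991, 0.2166]
tool_rot: [3.076, -0.637, -0.0]
ft_force: [-0.1, -0.4, -1.2]
grip_width: 0.155
time: 10.7
position: [0.4599, 0.1886, 0.2165]
tool_rot: [3.076, -0.635, 0.001]
ft_force: [0.5, -0.1, -0.8]
grip_width: 0.151
[0.45993655 0.18861823 0.21652201] -23.331806891084668 0.15100496236775543 [ 0.3   0.03 -0.75  1.81  0.02  1.31 -2.43]
2132 ((584.1002197265625, 135.10650634765625), (104.21617126464844, 108.54353332519531), 66.52469635009766) [0.06585169 0.06802087 0.06946241]
```

View pics/w3.png

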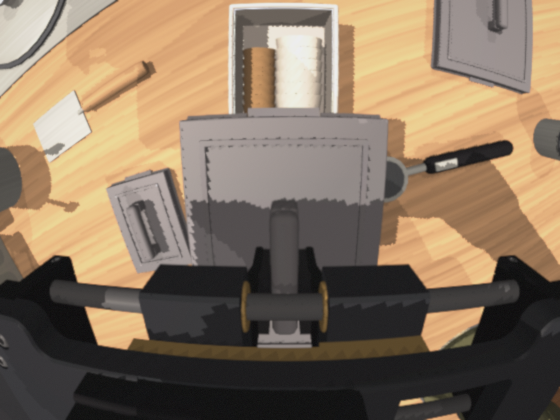

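The wrist view shows the tub beyond the lid, with its far rim at rows 5–15 and sides at columns 231–338. The lid's front edge runs across columns 181–388 at about row 118. I'll measure both in the tool frame.

```bash
python3 - <<'E'
from h import *
f=np.load("/tmp/w3.npz");P=f["P"]; s=get_state(); r=R.from_rotvec(s["tool_rot"]).as_matrix()
L=(P-s["position"])@r
z=P[...,2]; n=np.hypot(P[...,0]-.565,P[...,1]-.143)<.1
Q=L[n&(z>.060)&(z<.078)]*1000
c,sz,a=cv2.minAreaRect(Q[:,:2].astype(np.float32)); print("tub",c,sz,a,"xmax",np.percentile(Q[:,0],[98,99.5,100]),"y",np.percentile(Q[:,1],[0,.5,1,99,99.5,100]))
# rows of y edges vs x -> heading
for lo in range(120,195,15):
    q=Q[(Q[:,0]>lo)&(Q[:,0]<lo+15)]; 
    if len(q): print(lo,len(q),q[:,1].min().round(1),q[:,1].max().round(1))
# lid: plate z band in the tool frame
print("lid centre patch z",np.nanmedian(L[130:190,200:370,2])*1000)
m=np.zeros(z.shape,bool); m[100:270,170:400]=1
q=L[m&(np.abs(L[...,2]-np.nanmedian(L[130:190,200:370,2]))<.006)]*1000
print("lid",len(q),cv2.minAreaRect(q[:,:2].astype(np.float32)),"xmax",np.percentile(q[:,0],[98,99.5,100]))
for lo in range(0,80,15):
    w=q[(q[:,0]>lo)&(q[:,0]<lo+15)]; 
    if len(w): print(lo,len(w),w[:,1].min().round(1),w[:,1].max().round(1))
E
```

```text
tub (134.63612365722656, -0.9577178955078125) (108.54369354248047, 104.21630859375) 0.02627592906355858 xmax [187.6448509  188.14832991 188.92503914] y [-53.08933837 -52.87260703 -52.79850917  50.7888906   50.8900952
  51.13370237]
120 223 -52.9 50.9
135 216 -53.1 50.9
150 216 -53.0 51.0
165 208 -53.0 51.0
180 830 -52.7 51.1
lid centre patch z 8.601092128785407
lid 27111 ((34.569366455078125, -0.2558479309082031), (112.81837463378906, 87.79475402832031), 89.42658996582031) xmax [77.00385294 78.03818684 78.728024  ]
0 3586 -56.0 56.0
15 4214 -56.2 55.8
30 5203 -56.7 55.9
45 5627 -56.6 56.0
60 5830 -57.0 55.8
75 1334 -56.5 55.2
```

Tub centre is 113.5 mm ahead and -0.7 mm along y, matching the top camera's estimate. The heading is aligned. I'll move over it, come down to just above the rim and look.

```bash
python3 -m jog '[[[0,0.71,-0.02,0,0.1],[0,0.71,0,0,0],[0,0.71,0,0,0],[0,0.71,0,0,0],[0,0,0,0.8,0],[0,0,0,0.9,0],[0,0,0,0.7,0],[0,0,0,0.3,0],[0,0,0,0,0],[0,0,0,0,0]]]'
python3 - <<'E'
from h import *
s=get_state();r=R.from_rotvec(s["tool_rot"]).as_matrix()
im,P=pts("scene"); L=(P-s["position"])@r*1000; 
cv2.imwrite("pics/s2.png",cv2.resize(im[170:290,260:420,::-1],None,fx=4.5,fy=4.5,interpolation=cv2.INTER_CUBIC))
z=P[...,2]
n=np.hypot(L[...,0],L[...,1])<130
w=im.min(-1)>100
for lo,hi in((.05,.08),(.10,.125)):
    q=L[n&(z>lo)&(z<hi)]; print(lo,len(q),q[:,:2].min(0),q[:,:2].max(0))
E
```

```text
time: 12.05
position: [0.5651, 0.1445, 0.1099]
tool_rot: [-3.073, 0.649, -0.003]
ft_force: [0.5, 0.1, -1.0]
grip_width: 0.154
0.05 169 [ 50.96966804 -48.47424011] [81.14715527 51.87004146]
0.1 803 [-75.79380038 -55.03277698] [84.36331996 57.65419493]
```

View pics/s2.png

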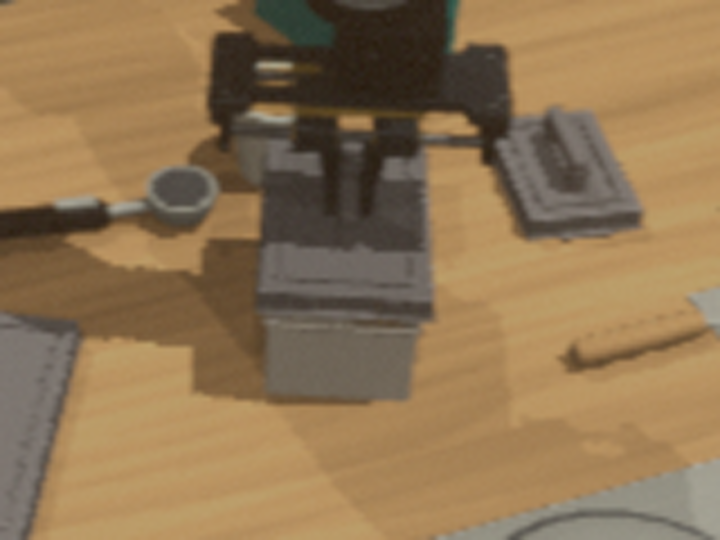

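The lid hangs squarely over the tub with the rim just visible below it. I'll come down onto the hooks.

```bash
python3 -m jog '[[[0,0,0,0.2,0],[0,0,0,0.1,0],[0,0,0,0.08,0],[0,0,0,0.08,0],[0,0,0,0,0]]]'; python3 -m jog '[[[0,0,0,0.06,0],[0,0,0,0.06,0],[0,0,0,0,0]]]'
```

```text
time: 12.72
position: [0.5651, 0.1445, 0.091]
tool_rot: [-3.073, 0.649, -0.003]
ft_force: [-0.0, -0.0, 3.8]
grip_width: 0.15
time: 13.1
position: [0.565, 0.1444, 0.0854]
tool_rot: [-3.073, 0.649, -0.003]
ft_force: [3.0, -0.8, -0.4]
grip_width: 0.152
```

```bash
python3 -m jog '[[[0,0,0,0.06,0],[0,0,0,0.06,0],[0,0,0,0,0]]]'; python3 -m jog '[[[0,0,0,0.05,0],[0,0,0,0.05,0],[0,0,0,0,0]]]'
```

```text
time: 13.48
position: [0.5633, 0.1441, 0.0809]
tool_rot: [3.072, -0.649, -0.003]
ft_force: [-1.5, -2.2, 6.2]
grip_width: 0.154
time: 13.85
position: [0.5639, 0.1443, 0.0807]
tool_rot: [3.071, -0.649, 0.0]
ft_force: [-10.0, -4.6, 27.4]
grip_width: 0.157
```

27 N at z = 0.0807, and home was predicted at 0.0808. I'll ease off, release, rise and check.

```bash
python3 -m jog '[[[0,0,0,-0.08,0],[0.5,0,0,0,0],[0.5,0,0,0,0],[0.5,0,0,0,0],[0.5,0,0,0,0],[0.5,0,0,0,0],[0.5,0,0,-0.3,0],[0.5,0,0,-0.6,0],[0.5,0,0,-0.9,0],[0.5,0,0,-0.9,0]]]'
python3 -m jog '[[[0.5,-0.8,0,-0.5,0],[0.5,-0.8,0,0,0],[0.5,-0.8,0,0,0],[0.5,0,0,0,0]]]'
python3 - <<'E'
from h import *
s,im,P,on,h,r=wrist(0,"pics/w4.png"); print(s["position"],s["grip_width"],h)
z=P[...,2]; n=np.hypot(P[...,0]-.564,P[...,1]-.144)<.105
def rc(k): Q=P[k]; return len(Q),cv2.minAreaRect((Q[:,:2]*1000).astype(np.float32)),np.percentile(Q[:,2],[5,50,95]).round(4)
print("bar",rc(n&(z>.090)&(z<.11))); k=n&(z>.060)&(z<.084); print("plate",rc(k))
Q=P[n&(z>.066)&(z<.080)]; A=np.c_[Q[:,0]-.564,Q[:,1]-.144,np.ones(len(Q))]; print("plane",np.linalg.lstsq(A,Q[:,2],rcond=None)[0])
im,P=pts("scene"); z=P[...,2]; n=np.hypot(P[...,0]-.564,P[...,1]-.144)<.105
Q=P[n&(z>.062)&(z<.082)]; A=np.c_[Q[:,0]-.564,Q[:,1]-.144,np.ones(len(Q))]; print("scene",len(Q),np.linalg.lstsq(A,Q[:,2],rcond=None)[0])
cv2.imwrite("pics/s3.png",cv2.resize(im[170:290,260:420,::-1],None,fx=4.5,fy=4.5,interpolation=cv2.INTER_CUBIC))
E
```

```text
time: 15.1
position: [0.5641, 0.1446, 0.1897]
tool_rot: [-3.074, 0.648, -0.001]
ft_force: [0.5, 1.0, -0.0]
grip_width: 0.5
time: 15.6
position: [0.4748, 0.185, 0.209]
tool_rot: [3.075, -0.643, 0.003]
ft_force: [-0.2, -0.4, 0.4]
grip_width: 0.498
[0.47475709 0.18497113 0.2089846 ] 0.49800127755559287 -23.621798262524173
bar (1381, ((563.130126953125, 144.08912658691406), (13.937596321105957, 70.27657318115234), 66.5948257446289), array([0.0986, 0.1014, 0.1029]))
plate (19029, ((563.0146484375, 143.7794952392578), (112.95693969726562, 158.68692016601562), 66.43399810791016), array([0.0708, 0.0721, 0.0739]))
plane [-0.002014   -0.00110883  0.07214613]
scene 1259 [-0.00701382  0.00317937  0.07181759]
```

View pics/w4.png

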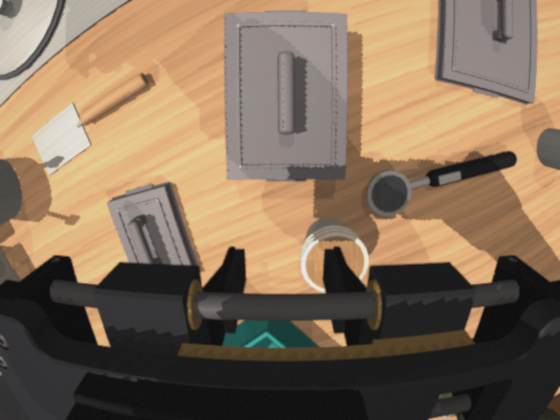

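View pics/s3.png

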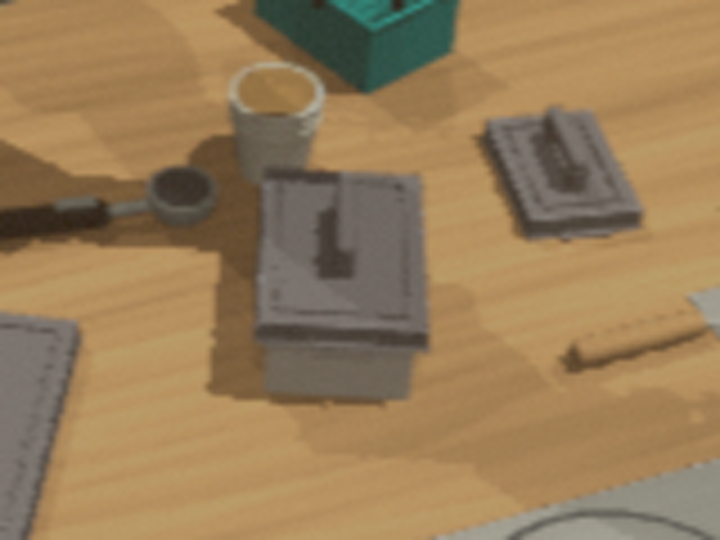

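The lid is level (tilt about 0.002 rad). Its plate top reads 0.072 m against an expected 0.073, and it sits centred and square. The hand is clear of everything, so I'm handing in.

```bash
python3 -c "
from bench import job,get_state
print(get_state()['time'],get_state()['ft_force']);print(job.close_job())"
```

```text
15.7 [ 0.66508029 -1.34613316 -0.19957683]
the job is handed in; nothing more can be done
None
```

The medium lid is on the white tub and pressed home. I let go of it and handed the job in at 15.7 s of the 42 s allowed.

- **Grasp:** the first try came up empty because I lifted before the fingers had finished closing. The lid had not moved, and the second try held.
- **Pressing:** the lid stopped at TCP height 0.0807 m with about 27 N on it; I had predicted 0.0808 m for fully home.
- **Fit:** after release, the wrist camera put the plate top at 0.072 m against an expected 0.073 m, within calibration error. If the hooks were still lying on the rim, it would read about 0.081 m. Tilt was about 0.002 rad.
- **Position:** the lid is within about 1 to 2 mm of where I measured the tub's centre, and its angle matches the tub's within about 0.1°.
- **Scene camera:** it agreed on plate height (0.072 m) but gave a slightly larger tilt, about 0.008 rad, from far fewer points. That is still inside the 0.03 rad limit.
- **Not measured:** I did not see the clips themselves; that they snapped is inferred from the height, level and force. The rest of the counter looked undisturbed in the last pictures, but I did not measure it.

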